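# Close the board test fixture and select the test

### The arm

A 6-joint arm with a two-finger parallel gripper is mounted at the origin on the work surface. World frame = base frame: x ahead of the robot, y to its left, z up, the work surface at z = 0. Lengths are in m, angles in degrees, forces in N, time in s.
With the tool pointing down it reaches from about 0.3 to 0.75 m from the base axis. Payload 8.5 kg.
Tool frame: the origin (TCP) lies at the very end of the fingers, on their centre line; the grasp point (between the pads) lies 19 mm behind it; z points along the fingers, y is the line along which they close (so a half turn about z gives the same grasp; the last joint's range is limited). The gripper opens to 85 mm and grips with 20 to 120 N. Pads are 22 mm wide; open, the fingers measure 114 mm over their backs; the gripper's body (76 mm by 85 mm) begins 54 mm behind the grasp point. The pads swing forward as they close: fully open they stand 13 mm farther back than shut.
Start: joints at [-88.081, 21.807, 74.336, -0, 83.858, -12.336], TCP at [0.135, -0.533, 0.231] pointing down, gripper open.
Joint ranges: [-178.18, 178.18], [-50.72, 133.34], [12.68, 142.11], [-81.47, 261.47], [9.98, 163.14], [-165.26, 165.26]. Speed limits (degrees/s): [136.94, 136.94, 180, 180, 180, 180].

### API

Orientations are given as a 3x3 rotation matrix whose columns are the frame's x, y, z axes.
In Python, from rig import env gives the robot as it stands.
- The arm moves only by the tool move_arm, never from a script. Its argument "plan" is a list of rows, each a list of 7 numbers: the turn, a rotation vector about the tool's x, y, z in degrees, then the shift along the tool's x, y, z in cm, then the gripper command: -1 is shut, 1 is fully open, values between are in proportion. In form: [[ax, ay, az, tx, ty, tz, jaw], ...]. A call has 1 to 5 rows; each row is the pose to reach, as a shift and turn from the pose commanded when the call began, along the tool's axes at that moment; what a row does not reach only later rows make up. A row lasts 1/10 s, in which the tool goes at most 50 mm and 8.59 degrees, less where a joint would pass 70% of its speed; a pose out of reach is approached as far as the arm can. A call with a gripper value outside its range is refused whole. The fingers move at their own pace and stop on an object; "squeeze" is the grip in N (left out, the last holds). Time passes only in rows, so rows that repeat a pose let the fingers close. It gives the time, the measured TCP pose, the force, the opening and the grip force at its end, in the units of the state.
- env.observe(): the state, without advancing time (a new reading comes with each control period).
- env.get_image(name): name is "scene" or "side" or "wrist"; returns a dict with "color" (420x560x3 uint8, red, green, blue), "fov_y" (degrees; the focal length in pixels is half the picture's height over the tangent of half this angle, whatever the lens; pixels are square), "cx", "cy" (the principal point, pixels), "distortion" ([k1, k2, p1, p2, k3] as OpenCV has them; the pictures are not rectified), "R" (3x3) and "t" (3): a world point X has camera coordinates R X + t. Camera axes: x right, y down, z forward; pixel columns grow to the right and rows downward; lengths in m; the calibration is good to about 2 mm. A picture is of the moment at which its call begins. There is no depth.
- env.close_job(): hands the job in; it is judged then, once.
Trained networks look in a picture, given as the dict that the camera call returned (one of the last four; its "shot" number tells which), for a name from the list of things; names that differ only in an ending like _2 or _b are one class to them, and where a whole thing is asked for, a point or a joint stands for the part that bears it (a point fixed in the world has none). Each returns a list of dicts, best first, with "conf" (0 to 1); they miss things now and then, are a little off and sometimes report something else, mostly with a low value. They report only what shows in the picture. A call takes as long as a camera call. They do not tell look-alikes from the thing itself.
- env.outline_of(target, picture): "mask" (420x560 bool, what is visible of it) and "bbox" ([centre column, centre row, width, height] in pixels, round what is visible of it).
- env.tip_of(target, picture): "pixel" ([column, row] in pixels: a listed point, or the origin of a listed thing).
The state is a dict: "time_s": time; "q": joint angles; "qvel": joint speeds; "joint_efforts": joint torques, N m; "position": TCP position; "tool_rot": TCP orientation; "ft_force": force on the tool from outside, world axes, zero at the start; "wrist_torque": the same for the moment, N m; "grip_width": finger opening in m; "gripper_force": force on a finger pad.
Only numpy, scipy, OpenCV 4.12 (cv2) and the standard library are available. Lean on these libraries where they do the work, as an engineer would, in place of code of your own. Each camera call takes 0.05 s, during which the arm holds its last target. There are 200 camera calls.

### The job

A circuit board is waiting in the open test fixture. Lower the fixture's hinged cover gently, without letting it drop, until it rests fully on its stop; then turn the outer ring of the selector so that its white pointer points at the green mark, without turning the blue trim knob in the middle of it. Leave the other things on the bench where they are.

Things in the scene. Friction and masses are not known exactly. Their poses are not given: they have to be found in the camera images.
- fixture_hinge (a point): Middle of the test fixture's hinge line, 100 mm above the bench. Its axes are the fixture's: x from the handle side to the hinge side, y along the hinge, z up. The fixture is a fixed white box with black top, 60 mm high, 240 mm wide (y), reaching 155 mm to the -x side of the hinge line and 55 mm to the +x side; grey hinge cheeks at y = +-112 mm rise to 121 mm above the bench.
- cover (a joint): Angle q of the hinged cover, rad: 0 = closed on its stop, level; 1.57 = upright; 1.8 = most open. Starts near upright. 0.5 to 0.6 kg; hinge friction 0.16 N m and damping. Above about 1.35 rad it stays where left; lower down it falls shut too fast unless held. The handle bar is 200*cos(q) mm to the -x side of fixture_hinge and 200*sin(q) mm above it. Closed, it stays closed by its weight.
- cover_bar (a point): Centre of the cover's handle: a red round bar, 14 mm thick, along the fixture's y, 168 mm free between two black arms. The cover's aluminium frame begins 75 mm from the bar's centre line, so the space between is open. Closed, the bar is 100 mm above the bench, 45 mm in front of the white box. It can turn between the fingers as the cover swings. This point's axes turn with the cover.
- ring_grip (a point): Point on the selector's vertical axis, 80 mm above the bench, about half-way up its outer ring. The selector is a fixed white box 130 (x) by 110 (y) by 50 mm high with black top; its axes are this point's. The dark outer ring, 54 mm in diameter, spans 66 to 92 mm above the bench on a 40 mm neck; above it the blue trim knob, 26 mm in diameter, spans 92 to 112 mm. They turn independently.
- ring (a joint): Angle of the outer ring in rad, growing clockwise seen from above, range 0 to 2.3. At 0 its white pointer points along the selector's +y, at 1.57 along its +x. The pointer points at the green mark at 1.70. It starts 0.55 to 1.4 rad short of that. Friction 0.05 N m; it stays where it is left.
- ring_pointer (a point): Outer end of the white pointer on the ring, at its top edge, 27 mm from the axis.
- selector_mark (a point): Centre of the green mark on the selector's black top, 41 mm from the axis, 50 mm above the bench; five short white ticks are its neighbours. Green mark: 14 by 7 mm.
- trim (a joint): Angle of the blue trim knob in rad, growing clockwise seen from above; at 0 its white line points along the selector's +y. To be left as found. Friction 0.015 N m.
- trim_line (a point): Outer end of the white line on top of the trim knob, 12 mm from the axis.
- tray_center (a point): Bystander: loose blue tray of parts, 150 x 110 mm, 45 mm high, beside the fixture on the side opposite the selector (either may be left or right). Its centre.
- mug_center (a point): Bystander: loose white mug, 80 mm in diameter, 95 mm high, beyond the fixture to the left. Its centre.
- driver_grip (a point): Bystander: loose orange-handled screwdriver, 190 mm long, lying on the bench beyond the fixture to the right. Middle of its handle.
- fixture_stop (a point): Middle between the two rubber stops of the fixture (18 mm thick, at y = +-90 mm, tops 90 mm above the bench, 140 mm to the -x side of the hinge line), on which the cover's black arms (12 mm wide, 20 mm high) come to rest. At the height of their tops.
Not all that is in view belongs to the job. What is shaped like the part that bears ring_grip but turquoise or yellow is not meant.

How it is judged (in metres and radians):
On the way, in this order (a step that is already met when the one before it is completed fails the run):
1. the cover is fully closed on its stop (value of joint cover below 0.03 rad), for 0.2 s.
2. the ring's pointer is at the green mark (value of joint ring between 1.55 and 1.85 rad), for 0.2 s.
At the end, for the whole second after the job is handed in: The cover is closed (within 0.03 rad of its stop), the ring's pointer is within 0.15 rad of the green mark (joint 1.55 to 1.85), and the trim knob's line is within 3 mm (0.25 rad) of where it started (all of step 2 and value of joint cover below 0.03 rad and distance of trim_line from where it was at the start of the episode below 0.003 m); the robot touches nothing.
It fails at once if the cover comes down on its stop hard (faster than 1.1 rad/s, 0.22 m/s at the bar, in the last 0.15 rad) (value of joint cover below 0.15 rad and velocity of joint cover below -1.1 rad/s).
It fails at once if the trim knob is turned (its line moved 3 mm, 0.25 rad) (distance of trim_line from where it was at the start of the episode above 0.003 m).
It fails at once if the tray is pushed away (30 mm) (distance of tray_center from where it was at the start of the episode above 0.03 m).
It fails at once if the mug is pushed away (30 mm) (distance of mug_center from where it was at the start of the episode above 0.03 m).
It fails at once if the screwdriver is pushed away (30 mm) (distance of driver_grip from where it was at the start of the episode above 0.03 m).
It also fails if it takes over 56 s, if anything falls off the work surface, if the arm or the gripper's body presses on something with over 40 N, if the wrist force passes 120 N, or if a joint passes its speed limit or range.

## Working session

There is one attempt and no reset: what is moved stays moved. The work goes in short steps, Python scripts to look and compute and a tool call to move; the robot and the scene stay as the last step left them, time stands still between calls to the robot, and variables do not carry over. Pictures are saved under pics/ and viewed, at most 10 in all, crops included, and the job is handed in when it is done.

Besides the shell and the picture viewer there is one more tool, called after ">>>" as name([rows], argument=value, ...), one row to a line, values as JSON. move_arm: Moves the arm, as the interface text tells. Its arguments: {"type":"object","properties":{"plan":{"type":"array"},"squeeze":{"type":"number"}},"required":["plan"]}

```bash
ls; mkdir -p pics
cat > h.py <<'E'
import numpy as np, cv2
from rig import env
def K(p):
    f=p["color"].shape[0]/2/np.tan(np.radians(p["fov_y"])/2)
    return np.array([[f,0,p["cx"]],[0,f,p["cy"]],[0,0,1.]])
def ray(p,px):
    u=cv2.undistortPoints(np.array([[px]],float),K(p),np.array(p["distortion"],float))[0,0]
    R=np.array(p["R"]);t=np.array(p["t"]);return -R.T@t, R.T@np.array([u[0],u[1],1.])
def atz(p,px,z):
    o,d=ray(p,px);return o+d*(z-o[2])/d[2]
def tri(rs):
    A=np.zeros((3,3));b=np.zeros(3)
    for o,d in rs:
        d=d/np.linalg.norm(d);M=np.eye(3)-np.outer(d,d);A+=M;b+=M@o
    return np.linalg.solve(A,b)
def proj(p,X):
    R=np.array(p["R"]);return cv2.projectPoints(np.array(X,float).reshape(-1,3),cv2.Rodrigues(R)[0],np.array(p["t"],float),K(p),np.array(p["distortion"],float))[0].reshape(-1,2)
def save(n,p,s=1.4,crop=None):
    c=p["color"][:,:,::-1]
    if crop: c=c[crop[1]:crop[3],crop[0]:crop[2]]
    cv2.imwrite(n,cv2.resize(c,None,fx=s,fy=s,interpolation=cv2.INTER_CUBIC))
E
python3 - <<'E'
from h import *
np.set_printoptions(precision=4,suppress=True)
ims={}
for n in("scene","side"):
    p=env.get_image(n);ims[n]=p;save(f"pics/{n}0.png",p)
    print(n,"cam",-np.array(p["R"]).T@np.array(p["t"]))
    for t in["fixture_hinge","cover_bar","ring_grip","ring_pointer","selector_mark","trim_line","tray_center","mug_center","driver_grip","fixture_stop"]:
        print(t,[(np.round(r["pixel"]).tolist(),round(r["conf"],2)) for r in env.tip_of(t,p)[:3]])
print(env.observe())
E
```

```text
pics
scene cam [1.5659 0.6687 1.1909]
fixture_hinge [([232.0, 228.0], 0.97)]
cover_bar [([232.0, 171.0], 0.81), ([351.0, 251.0], 0.63)]
ring_grip [([422.0, 278.0], 0.98), ([352.0, 247.0], 0.74), ([376.0, 207.0], 0.62)]
ring_pointer [([384.0, 208.0], 0.72), ([351.0, 253.0], 0.57), ([433.0, 283.0], 0.52)]
selector_mark [([411.0, 296.0], 0.7), ([339.0, 263.0], 0.61), ([363.0, 218.0], 0.57)]
trim_line [([426.0, 275.0], 0.64), ([351.0, 243.0], 0.57), ([382.0, 199.0], 0.55)]
tray_center [([160.0, 195.0], 0.78), ([232.0, 228.0], 0.66)]
mug_center [([302.0, 283.0], 0.9)]
driver_grip [([130.0, 225.0], 0.61), ([232.0, 226.0], 0.57), ([261.0, 206.0], 0.49)]
fixture_stop [([262.0, 203.0], 0.62), ([233.0, 228.0], 0.53)]
side cam [ 0.3488 -0.767   0.6593]
fixture_hinge [([328.0, 215.0], 0.82)]
cover_bar [([328.0, 141.0], 0.64)]
ring_grip [([269.0, 164.0], 0.96), ([267.0, 139.0], 0.77), ([201.0, 168.0], 0.72)]
ring_pointer [([276.0, 162.0], 0.63), ([266.0, 129.0], 0.58), ([198.0, 160.0], 0.56)]
selector_mark [([211.0, 177.0], 0.96), ([276.0, 148.0], 0.8), ([279.0, 177.0], 0.68)]
trim_line [([270.0, 153.0], 0.57), ([262.0, 130.0], 0.57), ([202.0, 156.0], 0.4)]
tray_center [([328.0, 375.0], 0.61)]
mug_center [([328.0, 182.0], 0.62), ([279.0, 174.0], 0.18)]
driver_grip [([407.0, 361.0], 0.85)]
fixture_stop [([269.0, 216.0], 0.79), ([268.0, 151.0], 0.68)]
{'time_s': 1.1, 'q': array([-88.0824,  21.8065,  74.3343,  -0.0003,  83.8586, -12.3379]), 'qvel': array([-0.1213,  0.0395, -0.0391,  0.0868, -0.0244,  0.0225]), 'joint_efforts': array([ -0.0021, -44.8343, -23.1466,  -0.0002,   0.0007,  -0.    ]), 'position': array([ 0.1354, -0.5331,  0.2313]), 'tool_rot': array([[ 0.9692,  0.2462, -0.    ],
       [ 0.2462, -0.9692, -0.    ],
       [-0.    ,  0.    , -1.    ]]), 'ft_force': array([0.4552, 0.3432, 0.3613]), 'wrist_torque': array([ 0.0207, -0.0116, -0.0066]), 'gripper_force': 0.0, 'grip_width': 0.08531122667745408}
```

View pics/scene0.png

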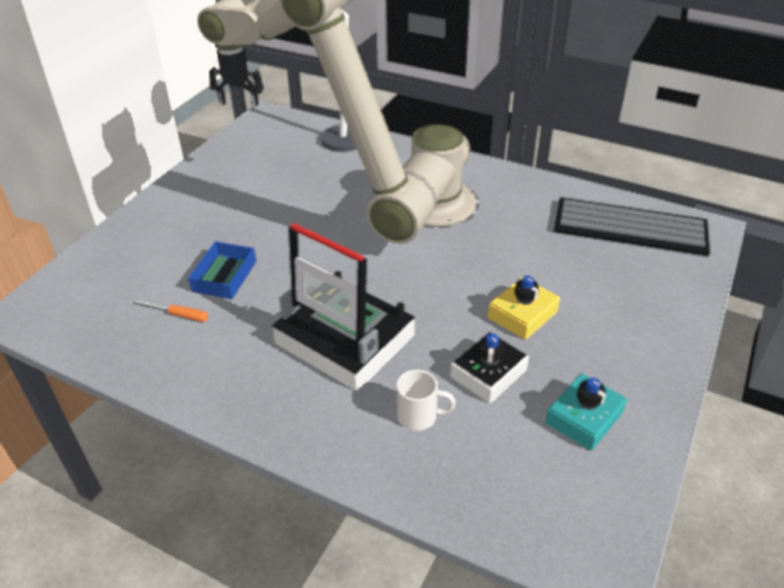

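View pics/side0.png

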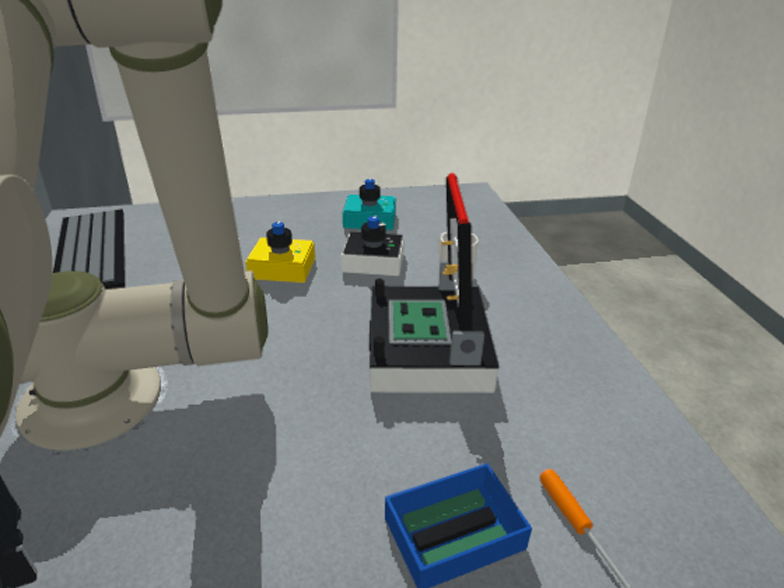

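Candidates for the selector in scene: yellow (376,207), white (352,247), turquoise (422,278). The white-box-with-black-top one at (352,247), in side (268,165), fits. Confirming in an enlarged crop while measuring.

Run:
```python
from h import *
np.set_printoptions(precision=4,suppress=True)
s=env.get_image("scene");d=env.get_image("side")
T=lambda a,b:tri([ray(s,a),ray(d,b)])
h=T((232,228),(328,215));print("hinge",h, atz(s,(232,228),.1),atz(d,(328,215),.1))
b=T((232,171),(328,141));print("bar",b)
g=T((352,247),(269,164));print("ring",g,atz(s,(352,247),.08),atz(d,(269,164),.08))
print("stop",atz(s,(262,203),.09),atz(d,(269,216),.09))
print("mark",atz(s,(339,263),.05),atz(d,(279,177),.05));print("ptr",atz(s,(351,253),.092),atz(d,(276,162),.092))
print("trim",atz(s,(351,243),.112),atz(d,(270,153),.112))
for nm,p in(("s",s),("d",d)):
    c=p["color"].astype(int);m=((c[:,:,0]>120)&(c[:,:,1]<60)&(c[:,:,2]<60)).astype(np.uint8)
    n,l,st,ce=cv2.connectedComponentsWithStats(m);i=1+st[1:,4].argmax();ys,xs=np.nonzero(l==i)
    P=np.c_[xs,ys].astype(float);vx,vy,x0,y0=cv2.fitLine(P.astype(np.float32),cv2.DIST_L2,0,.01,.01).ravel()
    t=(P-[x0,y0])@[vx,vy];print(nm,[(x0+vx*k,y0+vy*k) for k in(t.min(),t.max())],ce[i])
a=s["color"][225:290,315:385,::-1];e=d["color"][145:200,235:305,::-1]
cv2.imwrite("pics/sel.png",np.hstack([cv2.resize(a,(390,360),interpolation=2),cv2.resize(e,(390,360),interpolation=2)]))
```

```text
hinge [0.6308 0.0254 0.1031] [0.6313 0.0227 0.1   ] [0.6306 0.0328 0.1   ]
bar [0.6107 0.0257 0.3012]
ring [0.536  0.3668 0.0837] [0.5267 0.367  0.08  ] [0.5397 0.367  0.08  ]
stop [0.4819 0.044  0.09  ] [0.4896 0.0664 0.09  ]
mark [0.5759 0.3483 0.05  ] [0.5655 0.3331 0.05  ]
ptr [0.5615 0.3763 0.092 ] [0.5593 0.3537 0.092 ]
trim [0.5431 0.3673 0.112 ] [0.5446 0.3784 0.112 ]
s [(np.float64(208.37525955494783), np.float64(161.21308455579774)), (np.float64(258.0474622178084), np.float64(184.90047233945347))] [233.2303 173.0658]
d [(np.float64(321.6144530191136), np.float64(124.10720356269664)), (np.float64(331.2510062992693), np.float64(158.76436719066493))] [326.6082 142.067 ]
```

View pics/sel.png

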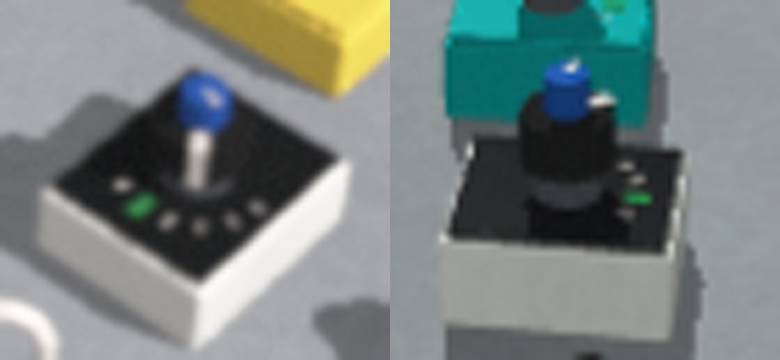

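White selector confirmed: pointer facing the scene camera, green mark clockwise from it, at crop (140,205). Now the fixture's yaw.

```bash
cat >> h.py <<'E'
from scipy.spatial.transform import Rotation as Ro
def rel(p,R,n=1):
    "shift (cm) and rotvec (deg) from present measured pose to target"
    o=env.observe();A=np.array(o["tool_rot"]);t=A.T@(np.array(p)-o["position"])*100
    r=Ro.from_matrix(A.T@R).as_rotvec(degrees=True)
    print("turn",r.round(2),"shift",t.round(2),"|",o["position"].round(4),"t",round(o["time_s"],1))
def Rdown(yd):
    "tool down, tool y along world heading yd (deg)"
    a=np.radians(yd);y=np.array([np.cos(a),np.sin(a),0]);z=np.array([0,0,-1.]);return np.c_[np.cross(y,z),y,z]
E
python3 - <<'E'
from h import *
np.set_printoptions(precision=4,suppress=True)
s=env.get_image("scene");d=env.get_image("side")
e1=tri([ray(s,(208.4,161.2)),ray(d,(331.2,158.8))]);e2=tri([ray(s,(258,184.9)),ray(d,(321.6,124.1))])
print(e1,e2,(e1+e2)/2,np.linalg.norm(e2-e1),np.degrees(np.arctan2(*(e2-e1)[1::-1]))-90)
for p in(s,d):
    m=env.outline_of("cover_bar",p)
    for r in m[:1]: print(r["conf"],r["bbox"])
for t in("cover_bar","fixture_hinge","fixture_stop"):
    print(t,[[(np.round(r["pixel"],1).tolist(),round(r["conf"],2)) for r in env.tip_of(t,p)[:2]] for p in(s,d)])
yaw=np.degrees(np.arctan2(*(e2-e1)[1::-1]))-90
c=(e1+e2)/2
rel([c[0],c[1],.37],Rdown(yaw))
E
```

```text
[ 0.5949 -0.0595  0.2988] [0.6261 0.1193 0.3005] [0.6105 0.0299 0.2997] 0.18154961789077595 -9.881201841834113
0.85 [233.3, 201.7, 53.4, 82.6]
0.56 [326.8, 180.7, 19.4, 113.2]
cover_bar [[([233.8, 175.2], 0.82), ([351.7, 246.0], 0.7)], [([326.1, 141.5], 0.76)]]
fixture_hinge [[([233.1, 227.5], 0.71)], [([327.3, 220.1], 0.78), ([270.6, 215.1], 0.51)]]
fixture_stop [[([262.4, 206.8], 0.95)], [([268.1, 218.0], 0.57)]]
turn [ -0.     0.   -65.86] shift [ 59.9  -42.87 -13.87] | [ 0.1354 -0.533   0.2313] t 1.7
```

>>> move_arm([
  [0,0,-8,0,0,-5,1],
  [0,0,-16,4,-3,-9,1],
  [0,0,-24,8,-6,-12,1],
  [0,0,-32,12,-9,-13.9,1],
  [0,0,-40,16,-12,-13.9,1],
], squeeze=30)

```text
time_s: 2.2
position: [0.2468, -0.3949, 0.369]
tool_rot: [[0.58, 0.814, 0.001], [0.814, -0.58, -0.004], [-0.002, 0.003, -1.0]]
ft_force: [1.3, -0.0, 0.1]
grip_width: 0.0853
gripper_force: 0.0
```

```bash
python3 -c "
from h import *
rel([.6105,.0299,.37],Rdown(-9.9))"
```

```text
turn [  0.14   0.16 -25.58] shift [55.7   4.97 -0.21] | [ 0.2468 -0.3949  0.369 ] t 2.2
```

>>> move_arm([
  [0,0,-6,5,0.5,0,1],
  [0,0,-12,10,1,0,1],
  [0,0,-18,15,1.3,0,1],
  [0,0,-24,20,1.8,0,1],
  [0,0,-25.5,25,2.2,0,1],
])

```text
time_s: 2.7
position: [0.4103, -0.2046, 0.3672]
tool_rot: [[0.175, 0.985, 0.0], [0.985, -0.175, -0.0], [-0.0, 0.001, -1.0]]
ft_force: [0.4, -0.6, -0.5]
grip_width: 0.0856
gripper_force: 0.0
```

```bash
python3 -c "
from h import *
rel([.6105,.0299,.37],Rdown(-9.9))"
```

```text
turn [ 0.03  0.02 -0.17] shift [26.59 15.61 -0.28] | [ 0.4103 -0.2046  0.3672] t 2.7
```

>>> move_arm([
  [0,0,0,4,2.4,-0.3,1],
  [0,0,0,8,4.8,-0.3,1],
  [0,0,0,12,7.1,-0.3,1],
  [0,0,0,16,9.5,-0.3,1],
  [0,0,0,20,11.8,-0.3,1],
])

```text
time_s: 3.2
position: [0.562, -0.0288, 0.37]
tool_rot: [[0.178, 0.984, 0.0], [0.984, -0.178, -0.0], [-0.0, 0.0, -1.0]]
ft_force: [0.4, -0.8, 0.6]
grip_width: 0.0855
gripper_force: 0.0
```

>>> move_arm([
  [0,0,0,3,1.8,0,1],
  [0,0,0,5.5,3.2,0,1],
  [0,0,0,6.6,3.8,0,1],
  [0,0,0,6.6,3.8,0,1],
])

```text
time_s: 3.6
position: [0.6106, 0.0283, 0.3693]
tool_rot: [[0.176, 0.984, -0.001], [0.984, -0.176, 0.0], [-0.0, -0.001, -1.0]]
ft_force: [-0.2, -0.9, 0.8]
grip_width: 0.0855
gripper_force: 0.0
```

Run:
```python
from h import *
np.set_printoptions(precision=4,suppress=True)
rel([.6105,.0299,.37],Rdown(-9.9))
w=env.get_image("wrist");s=env.get_image("scene")
print([(r["pixel"],r["conf"]) for r in env.tip_of("cover_bar",w)[:2]], proj(w,[.6105,.0299,.2997]))
c=w["color"].astype(int);m=((c[:,:,0]>90)&(c[:,:,1]<60)&(c[:,:,2]<60))
ys,xs=np.nonzero(m);print(xs.mean(),ys.mean(),cv2.minAreaRect(np.c_[xs,ys].astype(np.float32)))
print(atz(w,(xs.mean(),ys.mean()),.2997))
v=w["color"][:,:,::-1];cv2.imwrite("pics/w1.png",np.hstack([cv2.resize(v,(400,300)),cv2.resize(s["color"][:,:,::-1],(400,300))]))
```

```text
turn [-0.05  0.   -0.25] shift [ 0.16 -0.04 -0.07] | [0.6106 0.0283 0.3693] t 3.6
[([274.2, 220.0], 0.58), ([265.2, 351.6], 0.28)] [[274.2593 224.8439]]
277.4953560371517 196.8235294117647 ((276.0, 207.0), (232.0, 22.0), 90.0)
[0.6167 0.051  0.2997]
```

View pics/w1.png

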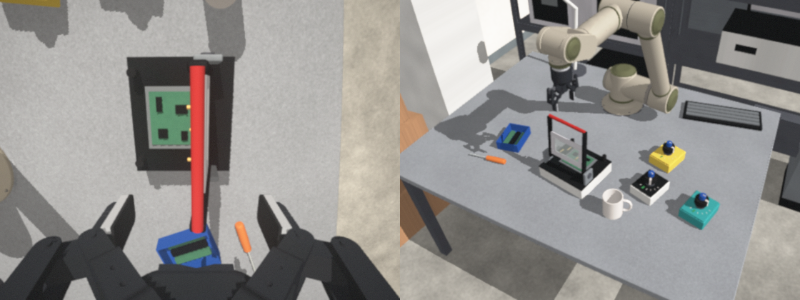

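>>> move_arm([
  [0,0,0,0.2,0,4,1],
  [0,0,0,0.2,0,7,1],
  [0,0,0,0.2,0,8.9,1],
  [0,0,0,0.2,0,8.9,0.2],
  [0,0,0,0.2,0,8.9,-0.5],
], squeeze=25)

```text
time_s: 4.25
position: [0.6104, 0.0286, 0.2823]
tool_rot: [[0.179, 0.984, 0.001], [0.984, -0.179, -0.0], [-0.0, 0.001, -1.0]]
ft_force: [0.8, 0.4, 0.3]
grip_width: 0.059
gripper_force: 0.0
```

>>> move_arm([
  [0,0,0,0,0,0,-1],
  [0,0,0,0,0,0,-1],
  [0,0,0,0,0,0,-1],
  [0,0,0,0,0,0,-1],
  [0,0,0,0,0,0,-1],
])

```text
time_s: 4.75
position: [0.6107, 0.0294, 0.2818]
tool_rot: [[0.178, 0.984, 0.002], [0.984, -0.178, -0.0], [-0.0, 0.002, -1.0]]
ft_force: [-0.5, -1.0, 6.0]
grip_width: 0.0131
gripper_force: 24.5
```

```bash
python3 -c "
import numpy as np
q=1.466
for k in range(6):
  print(round(q,3),[[round(20*(np.cos(q)-np.cos(a)),2),round(20*(np.sin(q)-np.sin(a)),2)] for a in q-np.arange(1,6)*.05]); q-=.25
"
```

```text
1.466 [[np.float64(-0.99), np.float64(0.13)], [np.float64(-1.98), np.float64(0.31)], [np.float64(-2.95), np.float64(0.54)], [np.float64(-3.91), np.float64(0.81)], [np.float64(-4.86), np.float64(1.14)]]
1.216 [[np.float64(-0.93), np.float64(0.37)], [np.float64(-1.84), np.float64(0.79)], [np.float64(-2.72), np.float64(1.25)], [np.float64(-3.59), np.float64(1.75)], [np.float64(-4.42), np.float64(2.3)]]
0.966 [[np.float64(-0.81), np.float64(0.59)], [np.float64(-1.59), np.float64(1.22)], [np.float64(-2.33), np.float64(1.88)], [np.float64(-3.04), np.float64(2.59)], [np.float64(-3.72), np.float64(3.32)]]
0.716 [[np.float64(-0.64), np.float64(0.77)], [np.float64(-1.24), np.float64(1.57)], [np.float64(-1.79), np.float64(2.4)], [np.float64(-2.31), np.float64(3.26)], [np.float64(-2.78), np.float64(4.14)]]
0.466 [[np.float64(-0.43), np.float64(0.9)], [np.float64(-0.81), np.float64(1.83)], [np.float64(-1.14), np.float64(2.77)], [np.float64(-1.43), np.float64(3.73)], [np.float64(-1.67), np.float64(4.7)]]
0.216 [[np.float64(-0.19), np.float64(0.98)], [np.float64(-0.33), np.float64(1.97)], [np.float64(-0.42), np.float64(2.97)], [np.float64(-0.46), np.float64(3.97)], [np.float64(-0.45), np.float64(4.97)]]
```

>>> move_arm([
  [0,0,0,0,-1,0.13,-1],
  [0,0,0,0,-2,0.31,-1],
  [0,0,0,0,-2.95,0.54,-1],
  [0,0,0,0,-3.9,0.8,-1],
  [0,0,0,0,-4.85,1.15,-1],
])

```text
time_s: 5.25
position: [0.5629, 0.0379, 0.2696]
tool_rot: [[0.178, 0.984, 0.002], [0.984, -0.178, -0.001], [-0.0, 0.002, -1.0]]
ft_force: [0.8, -2.2, 0.4]
grip_width: 0.0131
gripper_force: 25.7
```

>>> move_arm([
  [0,0,0,0,-0.93,0.37,-1],
  [0,0,0,0,-1.84,0.79,-1],
  [0,0,0,0,-2.72,1.25,-1],
  [0,0,0,0,-3.6,1.75,-1],
  [0,0,0,0,-4.42,2.3,-1],
])

```text
time_s: 5.75
position: [0.5192, 0.0457, 0.2464]
tool_rot: [[0.178, 0.984, 0.001], [0.984, -0.178, -0.001], [-0.001, 0.001, -1.0]]
ft_force: [0.9, -2.1, -1.5]
grip_width: 0.0129
gripper_force: 25.4
```

Forces are tiny; the arc fits.

>>> move_arm([
  [0,0,0,0,-0.8,0.6,-1],
  [0,0,0,0,-1.6,1.22,-1],
  [0,0,0,0,-2.33,1.88,-1],
  [0,0,0,0,-3.04,2.6,-1],
  [0,0,0,0,-3.72,3.32,-1],
])

```text
time_s: 6.25
position: [0.4825, 0.0524, 0.213]
tool_rot: [[0.178, 0.984, 0.001], [0.984, -0.178, -0.001], [-0.001, 0.001, -1.0]]
ft_force: [2.6, -3.0, -0.8]
grip_width: 0.0129
gripper_force: 25.9
```

>>> move_arm([
  [0,0,0,0,-0.64,0.77,-1],
  [0,0,0,0,-1.24,1.57,-1],
  [0,0,0,0,-1.8,2.4,-1],
  [0,0,0,0,-2.3,3.26,-1],
  [0,0,0,0,-2.78,4.14,-1],
])

```text
time_s: 6.75
position: [0.455, 0.0576, 0.1711]
tool_rot: [[0.178, 0.984, -0.0], [0.984, -0.178, -0.0], [-0.0, -0.0, -1.0]]
ft_force: [0.8, -2.2, -0.9]
grip_width: 0.0129
gripper_force: 26.0
```

>>> move_arm([
  [0,0,0,0,-0.43,0.9,-1],
  [0,0,0,0,-0.8,1.83,-1],
  [0,0,0,0,-1.14,2.77,-1],
  [0,0,0,0,-1.3,3.3,-1],
  [0,0,0,0,-1.43,3.73,-1],
])

```text
time_s: 7.25
position: [0.441, 0.0602, 0.134]
tool_rot: [[0.178, 0.984, -0.001], [0.984, -0.178, 0.0], [0.0, -0.001, -1.0]]
ft_force: [-0.1, -2.1, -0.7]
grip_width: 0.0129
gripper_force: 26.4
```

>>> move_arm([
  [0,0,0,0,-0.22,0.9,-1],
  [0,0,0,0,-0.39,1.8,-1],
  [0,0,0,0,-0.52,2.6,-1],
  [0,0,0,0,-0.6,3.4,-1],
  [0,0,0,0,-0.66,4.1,-1],
])

```text
time_s: 7.75
position: [0.4342, 0.0614, 0.0927]
tool_rot: [[0.178, 0.984, -0.001], [0.984, -0.178, 0.0], [0.0, -0.001, -1.0]]
ft_force: [-3.4, -1.1, -0.6]
grip_width: 0.0134
gripper_force: 27.2
```

>>> move_arm([
  [0,0,0,0,-0.02,0.4,-1],
  [0,0,0,0,-0.03,0.8,-1],
  [0,0,0,0,-0.04,1.1,-1],
  [0,0,0,0,-0.04,1.3,-1],
  [0,0,0,0,-0.04,1.4,-1],
])

```text
time_s: 8.25
position: [0.4338, 0.0615, 0.0791]
tool_rot: [[0.178, 0.984, -0.002], [0.984, -0.178, 0.0], [0.0, -0.002, -1.0]]
ft_force: [-6.3, -0.7, 0.1]
grip_width: 0.0129
gripper_force: 27.4
```

>>> move_arm([
  [0,0,0,0,0,0.2,-1],
  [0,0,0,0,0,0.4,-1],
  [0,0,0,0,0,0.5,-1],
])

```text
time_s: 8.55
position: [0.4338, 0.0616, 0.0767]
tool_rot: [[0.177, 0.984, 0.0], [0.984, -0.177, -0.0], [0.0, 0.0, -1.0]]
ft_force: [-14.5, 0.5, 32.8]
grip_width: 0.0129
gripper_force: 31.0
```

>>> move_arm([
  [0,0,0,0,0,-0.3,-1],
  [0,0,0,0,0,-0.3,-0.4],
  [0,0,0,0,0,-0.3,-0.2],
  [0,0,0,0,0,-0.3,0],
  [0,0,0,0,0,-0.3,0],
])

```text
time_s: 9.05
position: [0.4347, 0.0613, 0.0775]
tool_rot: [[0.178, 0.984, 0.0], [0.984, -0.178, 0.0], [0.0, 0.0, -1.0]]
ft_force: [-0.5, -0.3, 0.3]
grip_width: 0.0428
gripper_force: 0.0
```

>>> move_arm([
  [0,0,0,0,0,-2,0],
  [0,0,0,0,0,-6,0],
  [0,0,0,0,0,-11,0],
  [0,0,0,0,0,-15,0.6],
  [0,0,0,0,0,-18,1],
])

```text
time_s: 9.55
position: [0.4347, 0.0614, 0.2603]
tool_rot: [[0.178, 0.984, 0.003], [0.984, -0.178, -0.0], [0.0, 0.003, -1.0]]
ft_force: [1.4, -0.3, -0.2]
grip_width: 0.0699
gripper_force: 0.0
```

Run:
```python
from h import *
np.set_printoptions(precision=4,suppress=True)
s=env.get_image("scene");d=env.get_image("side")
for n,p in(("s",s),("d",d)):
  for t in("cover_bar","ring_grip","ring_pointer","selector_mark","mug_center"):
    print(n,t,[(np.round(r["pixel"],1).tolist(),round(r["conf"],2)) for r in env.tip_of(t,p)[:4]])
  print(proj(p,[[.434,.0616,.1]]))
rel([.536,.367,.25],Rdown(-10))
v=np.hstack([s["color"][140:350,140:420,::-1],d["color"][100:310,180:460,::-1]]);cv2.imwrite("pics/c1.png",cv2.resize(v,(800,300)))
```

```text
s cover_bar [([274.9, 192.1], 0.77), ([158.4, 195.5], 0.18)]
s ring_grip [([353.7, 249.9], 0.78), ([422.6, 278.1], 0.75)]
s ring_pointer [([383.8, 209.5], 0.72), ([348.7, 252.0], 0.61), ([432.0, 281.3], 0.5)]
s selector_mark [([340.2, 261.7], 0.93), ([408.9, 296.7], 0.85), ([364.9, 219.9], 0.73)]
s mug_center [([298.3, 283.9], 0.64)]
[[273.7931 193.4349]]
d cover_bar [([245.3, 216.5], 0.77)]
d ring_grip [([267.1, 168.0], 0.8), ([266.9, 140.0], 0.67), ([200.1, 168.5], 0.58)]
d ring_pointer [([276.2, 160.8], 0.66), ([262.7, 130.8], 0.62), ([246.9, 214.7], 0.53), ([199.5, 162.7], 0.52)]
d selector_mark [([276.4, 145.0], 0.96), ([208.0, 179.7], 0.95), ([276.8, 175.6], 0.82)]
d mug_center [([329.6, 185.6], 0.61), ([270.6, 216.1], 0.25)]
[[246.8038 215.7339]]
turn [-0.05  0.   -0.24] shift [31.89  4.57  0.71] | [0.4343 0.0614 0.2571] t 10.2
```

View pics/c1.png

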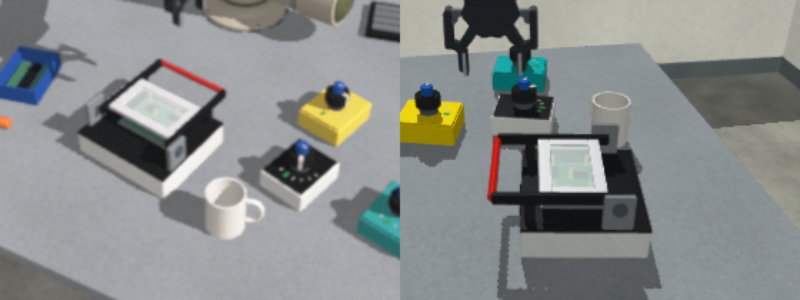

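Cover lies closed. Now above the selector for a close look.

>>> move_arm([
  [0,0,0,5,0.7,0,1],
  [0,0,0,10,1.4,0,1],
  [0,0,0,15,2.1,0,1],
  [0,0,0,20,2.9,0,1],
  [0,0,0,25,3.6,0,1],
])

```text
time_s: 10.65
position: [0.5138, 0.3006, 0.2572]
tool_rot: [[0.178, 0.984, -0.0], [0.984, -0.178, -0.0], [-0.0, -0.0, -1.0]]
ft_force: [1.1, -1.1, 0.7]
grip_width: 0.0852
gripper_force: 0.0
```

>>> move_arm([
  [0,0,0,2,0.3,0,1],
  [0,0,0,3,0.5,0,1],
  [0,0,0,3,0.5,0,1],
])

```text
time_s: 10.95
position: [0.5238, 0.3275, 0.2569]
tool_rot: [[0.177, 0.984, -0.001], [0.984, -0.177, -0.0], [-0.001, -0.001, -1.0]]
ft_force: [0.5, -1.3, 0.1]
grip_width: 0.0852
gripper_force: 0.0
```

Run:
```python
from h import *
np.set_printoptions(precision=4,suppress=True)
w=env.get_image("wrist");s=env.get_image("scene");d=env.get_image("side");o=env.observe();print(o["position"],o["q"])
save("pics/w2.png",w)
Z={"ring_grip":.08,"ring_pointer":.092,"selector_mark":.05,"trim_line":.112}
for t,z in Z.items(): print(t,[(np.round(r["pixel"],1).tolist(),round(r["conf"],2),atz(w,r["pixel"],z)[:2]) for r in env.tip_of(t,w)[:3]])
c=w["color"].astype(int);m=((c[:,:,1]>c[:,:,0]+40)&(c[:,:,1]>c[:,:,2]+30)).astype(np.uint8)
n,l,st,ce=cv2.connectedComponentsWithStats(m)
print("green",[(ce[i],st[i,4],atz(w,ce[i],.05)[:2]) for i in range(1,n) if st[i,4]>8])
m=((c[:,:,2]>c[:,:,0]+60)&(c[:,:,2]>c[:,:,1]+40)).astype(np.uint8)
n,l,st,ce=cv2.connectedComponentsWithStats(m)
print("blue",[(ce[i],st[i,4],atz(w,ce[i],.112)[:2]) for i in range(1,n) if st[i,4]>30])
print(proj(w,[[.536,.367,.08]]))
```

```text
[0.5237 0.3259 0.2578] [20.9198 27.8669 59.9523 -0.0118 92.1791 31.2358]
ring_grip [([275.1, 155.4], 0.91, array([0.5309, 0.3649])), ([90.4, 184.2], 0.58, array([0.3269, 0.3704]))]
ring_pointer [([301.3, 140.4], 0.71, array([0.5594, 0.3766])), ([81.5, 157.8], 0.69, array([0.3358, 0.3999]))]
selector_mark [([312.5, 156.0], 0.8, array([0.5723, 0.3525])), ([138.4, 185.7], 0.77, array([0.3637, 0.3545]))]
trim_line [([67.6, 178.4], 0.86, array([0.3277, 0.384 ])), ([286.7, 142.2], 0.79, array([0.5444, 0.3795]))]
green [(array([311.6966, 158.1348]), np.int32(89), array([0.5711, 0.3502])), (array([138.4762, 185.5952]), np.int32(42), array([0.3639, 0.3546]))]
blue [(array([277.1042, 156.6106]), np.int32(547), array([0.5333, 0.3679])), (array([ 75.1801, 188.0184]), np.int32(544), array([0.3315, 0.3735]))]
[[279.5428 152.5364]]
```

View pics/w2.png

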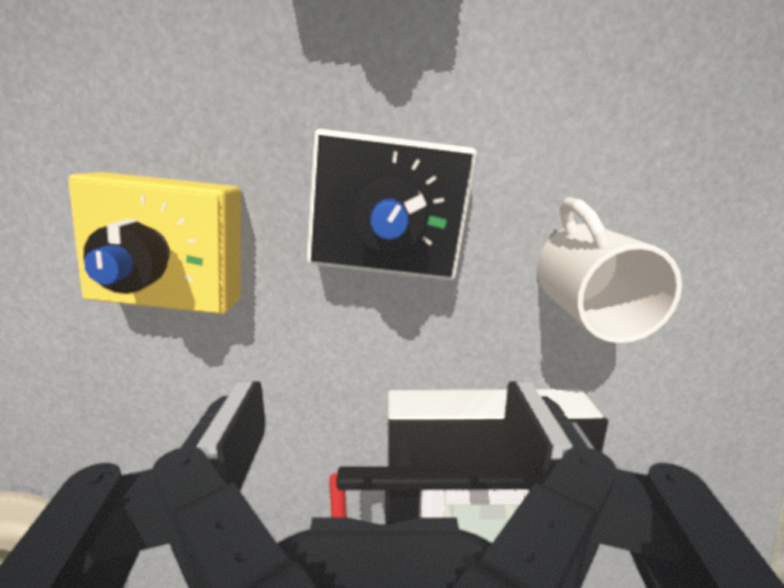

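Wrist view: white selector at ~(275,155), pointer at (301,140), green mark (312,157): a clockwise turn of about 45° is needed. Turning fingers 20° to keep off the pointer and approaching.

```bash
python3 -c "
from h import *
rel([.5335,.367,.16],Rdown(-30))"
```

```text
turn [ 2.00e-02 -1.00e-02  1.97e+01] shift [4.18 0.23 9.8 ] | [0.5237 0.3263 0.2579] t 11.3
```

>>> move_arm([
  [0,0,7,2,0.1,2,1],
  [0,0,14,4.2,0.23,5,1],
  [0,0,19.7,4.2,0.23,8,1],
  [0,0,19.7,4.2,0.23,9.8,1],
  [0,0,19.7,4.2,0.23,9.8,1],
])

```text
time_s: 11.8
position: [0.5325, 0.3673, 0.157]
tool_rot: [[0.499, 0.866, -0.005], [0.866, -0.499, -0.002], [-0.004, -0.003, -1.0]]
ft_force: [0.1, -0.6, 0.1]
grip_width: 0.0854
gripper_force: 0.0
```

Run:
```python
from h import *
np.set_printoptions(precision=4,suppress=True)
w=env.get_image("wrist");o=env.observe();print(o["position"])
save("pics/w3.png",w)
Z={"ring_grip":.08,"ring_pointer":.092,"selector_mark":.05,"trim_line":.112}
for t,z in Z.items(): print(t,[(np.round(r["pixel"],1).tolist(),round(r["conf"],2),atz(w,r["pixel"],z)[:2]) for r in env.tip_of(t,w)[:2]])
c=w["color"].astype(int)
for nm,m,z in(("green",(c[:,:,1]>c[:,:,0]+40)&(c[:,:,1]>c[:,:,2]+30),.05),("blue",(c[:,:,2]>c[:,:,0]+60)&(c[:,:,2]>c[:,:,1]+40),.112)):
    n,l,st,ce=cv2.connectedComponentsWithStats(m.astype(np.uint8))
    print(nm,[(ce[i],st[i,:],atz(w,ce[i],z)[:2]) for i in range(1,n) if st[i,4]>40])
rel([.5335,.367,.058],Rdown(-30))
```

```text
[0.5333 0.3676 0.1592]
ring_grip [([278.4, 223.4], 0.81, array([0.5344, 0.3655])), ([69.9, 325.8], 0.57, array([0.3225, 0.373 ]))]
ring_pointer [([50.7, 311.3], 0.82, array([0.3321, 0.3959])), ([302.5, 205.1], 0.68, array([0.5586, 0.3732]))]
selector_mark [([134.4, 304.5], 0.87, array([0.3636, 0.3515])), ([325.1, 204.4], 0.8, array([0.5726, 0.3505]))]
trim_line [([283.1, 221.8], 0.57, array([0.5435, 0.3758]))]
green [(array([324.0608, 205.4392]), array([316, 201,  17,  10, 148], dtype=int32), array([0.5714, 0.3501])), (array([132.3279, 302.1475]), array([126, 300,  13,   6,  61], dtype=int32), array([0.3636, 0.3547]))]
blue [(array([276.3929, 234.3019]), array([ 258,  213,   38,   43, 1176], dtype=int32), array([0.5352, 0.3702])), (array([ 52.0789, 334.612 ]), array([ 36, 324,  37,  30, 317], dtype=int32), array([0.3405, 0.3834]))]
turn [ 0.1  -0.13  0.05] shift [-0.14 -0.01 10.32] | [0.534  0.3681 0.1612] t 12.1
```

View pics/w3.png

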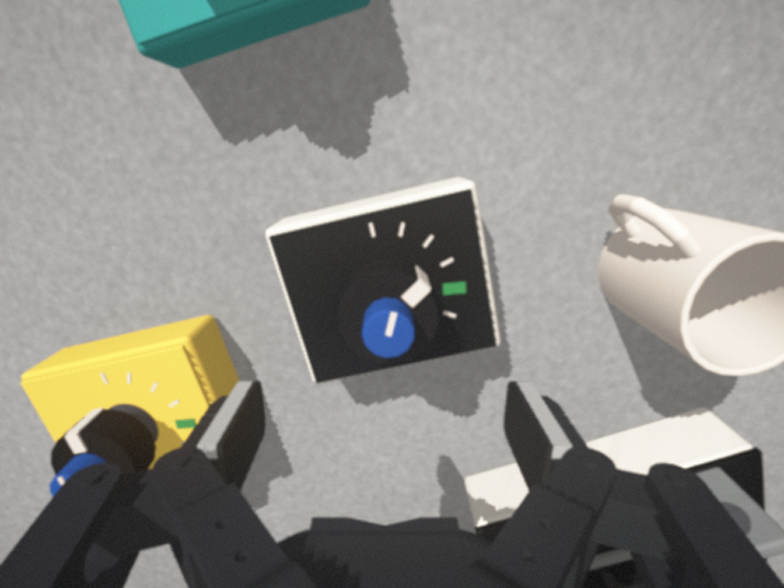

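Axis ≈ (0.534, 0.367), the fingers are centred on it; descending.

>>> move_arm([
  [0,0,0,-0.1,0,3,1],
  [0,0,0,-0.1,0,6,1],
  [0,0,0,-0.1,0,8.5,1],
  [0,0,0,-0.1,0,10.1,1],
  [0,0,0,-0.1,0,10.1,1],
], squeeze=25)

```text
time_s: 12.55
position: [0.5324, 0.3668, 0.0573]
tool_rot: [[0.499, 0.866, -0.003], [0.866, -0.499, -0.001], [-0.002, -0.002, -1.0]]
ft_force: [0.1, -0.6, -0.2]
grip_width: 0.0853
gripper_force: 0.0
```

>>> move_arm([
  [0,0,0,0,0,0,0.5],
  [0,0,0,0,0,0,0.2],
  [0,0,0,0,0,0,0],
  [0,0,0,0,0,0,-0.2],
  [0,0,0,0,0,0,-0.2],
])

```text
time_s: 13.05
position: [0.5342, 0.3672, 0.0606]
tool_rot: [[0.499, 0.866, 0.004], [0.866, -0.499, 0.001], [0.003, 0.003, -1.0]]
ft_force: [1.3, -2.5, 6.4]
grip_width: 0.0533
gripper_force: 26.6
```

>>> move_arm([
  [0,0,4,0,0,0,-0.2],
  [0,0,9,0,0,0,-0.2],
  [0,0,14,0,0,0,-0.2],
  [0,0,19,0,0,0,-0.2],
  [0,0,24,0,0,0,-0.2],
])

```text
time_s: 13.55
position: [0.5343, 0.3671, 0.0605]
tool_rot: [[0.811, 0.586, 0.004], [0.586, -0.811, 0.001], [0.004, 0.002, -1.0]]
ft_force: [1.2, -2.6, 6.4]
grip_width: 0.0533
gripper_force: 26.7
```

>>> move_arm([
  [0,0,5,0,0,0,-0.2],
  [0,0,10,0,0,0,-0.2],
  [0,0,15,0,0,0,-0.2],
  [0,0,19,0,0,0,-0.2],
  [0,0,19,0,0,0,-0.2],
])

```text
time_s: 14.05
position: [0.5343, 0.367, 0.0605]
tool_rot: [[0.957, 0.291, 0.004], [0.291, -0.957, 0.001], [0.004, 0.001, -1.0]]
ft_force: [1.9, -2.5, 6.9]
grip_width: 0.0533
gripper_force: 26.7
```

```bash
cat > look.py <<'E'
from h import *
np.set_printoptions(precision=4,suppress=True)
w=env.get_image("wrist");o=env.observe();print(o["position"],o["q"][5],o["time_s"])
save("pics/w4.png",w,2.2,(150,80,430,330))
ax=np.array([.534,.367])
for n,p in(("w",w),("s",env.get_image("scene")),("d",env.get_image("side"))):
  for t,z in {"ring_pointer":.092,"selector_mark":.05,"trim_line":.112}.items():
    for r in env.tip_of(t,p)[:4]:
        X=atz(p,r["pixel"],z)[:2]-ax
        if np.hypot(*X)<.07: print(n,t,np.round(r["pixel"],1),round(r["conf"],2),X,"r",np.hypot(*X),"ang",np.degrees(np.arctan2(X[1],X[0])))
E
python3 look.py
```

```text
[0.5343 0.3671 0.0605] 97.07942569393587 14.1
w ring_pointer [317.5 273.4] 0.76 [ 0.0229 -0.0116] r 0.025634658488218356 ang -26.80530518985989
w selector_mark [324.  212.1] 0.73 [ 0.0378 -0.016 ] r 0.0410203401658241 ang -22.92212668605024
w trim_line [260.8 322.4] 0.59 [0.0078 0.0079] r 0.01106687867438991 ang 45.283295541711034
s ring_pointer [342.8 250.7] 0.67 [ 0.0295 -0.0151] r 0.03311684955834539 ang -27.16347158720889
s selector_mark [336.7 260.5] 0.73 [ 0.0358 -0.0285] r 0.045727583807268185 ang -38.49980511621945
s trim_line [353.3 242.8] 0.38 [0.0054 0.006 ] r 0.008063878240646579 ang 47.66939652241511
d ring_pointer [274.5 164.9] 0.67 [ 0.0172 -0.032 ] r 0.03637320865648281 ang -61.69530293018084
d selector_mark [279.5 174.9] 0.57 [ 0.0356 -0.0207] r 0.04114782716851482 ang -30.143155683689614
d trim_line [267.2 157. ] 0.45 [-0.0025 -0.0153] r 0.015494233865883165 ang -99.39336913289175
```

View pics/w4.png

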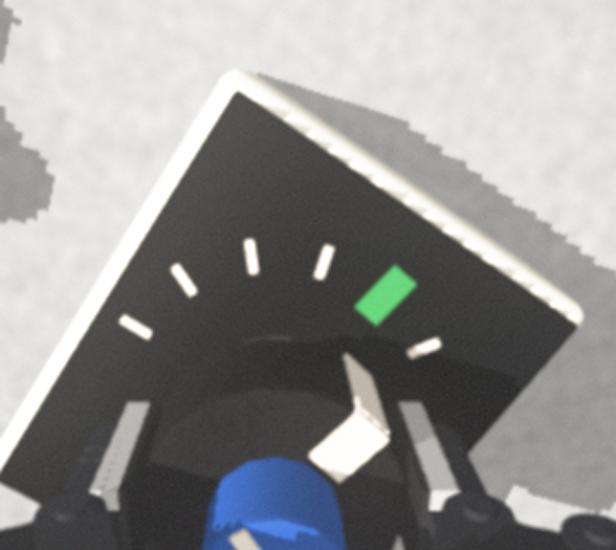

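Pointer is at −27°, the mark at −23.5°: inside tolerance; turn back 3°, then release and look.

>>> move_arm([
  [0,0,-3,0,0,0,-0.2],
  [0,0,-3,0,0,0,-0.2],
  [0,0,-3,0,0,0,0.2],
  [0,0,-3,0,0,0,0.6],
  [0,0,-3,0,0,0,1],
])

```text
time_s: 15.15
position: [0.5328, 0.3673, 0.0588]
tool_rot: [[0.939, 0.343, -0.0], [0.343, -0.939, 0.0], [0.0, -0.0, -1.0]]
ft_force: [-0.2, 0.6, 1.0]
grip_width: 0.0798
gripper_force: 0.0
```

>>> move_arm([
  [0,0,-3,0,0,0,1],
  [0,0,-3,0,0,0,1],
  [0,0,-3,0,0,-3,1],
  [0,0,-3,0,0,-7,1],
  [0,0,-3,0,0,-11,1],
])

```text
time_s: 15.65
position: [0.5325, 0.3672, 0.1695]
tool_rot: [[0.921, 0.39, -0.001], [0.39, -0.921, -0.0], [-0.001, -0.0, -1.0]]
ft_force: [-0.3, 0.1, 1.0]
grip_width: 0.0853
gripper_force: 0.0
```

```bash
python3 look.py
```

```text
[0.5348 0.3683 0.1774] 91.12992868670999 15.7
w ring_pointer [299.3 199. ] 0.87 [ 0.0232 -0.0095] r 0.02502397188892974 ang -22.308227640145976
w selector_mark [308.3 171.2] 0.68 [ 0.0394 -0.0143] r 0.04188998658316856 ang -20.032438729316123
w trim_line [269.5 215.1] 0.94 [0.009  0.0087] r 0.012537706667941597 ang 43.91365462716149
s ring_pointer [343.1 251.9] 0.64 [ 0.0335 -0.0126] r 0.035767145040897036 ang -20.59305810089183
s selector_mark [339.7 266.3] 0.64 [ 0.0529 -0.012 ] r 0.05428666119676809 ang -12.795604292939489
s trim_line [352.1 245.4] 0.46 [0.0166 0.0066] r 0.01790474120756458 ang 21.721405352279287
d ring_pointer [276.  164.7] 0.56 [ 0.022  -0.0314] r 0.0383397787610219 ang -54.994746132734925
d selector_mark [278.3 177.2] 0.92 [ 0.0291 -0.0348] r 0.04540740361675378 ang -50.09592990254756
d trim_line [265.4 156. ] 0.59 [-0.0068 -0.0075] r 0.010183106662686474 ang -132.1864354604849
```

View pics/w4.png

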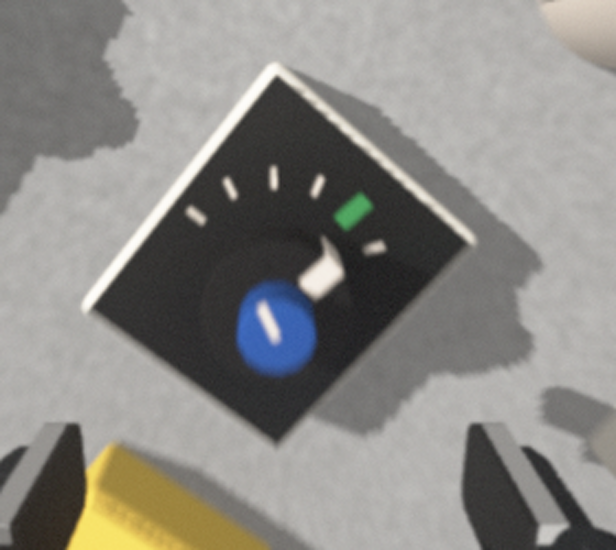

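The pointer (320,275 in the crop) faces the green mark (353,211), about 2° off. The trim line is unchanged at about 44°, and the gripper is clear.

```bash
python3 -c "
from rig import env
print(env.close_job())"
```

```text
the job is handed in; nothing more can be done
None
```

I handed the job in without seeing a verdict: the cover is closed on its stop, the ring's pointer is about 2° from the green mark, the trim knob is unturned by the last picture, and the arm touched none of the other things.

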